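# Turn a key tag round through the twisted chute

## Robot

A 6-joint arm with a two-finger parallel gripper is mounted at the origin on the work surface; the furniture and walls round the work are solid. World frame = base frame: x ahead of the robot, y to its left, z up, the work surface at z = 0. Lengths are in mm, angles in rad, forces in N, time in s.
With the tool pointing down it reaches from about 375 to 975 mm from the base axis. Payload 3.8 kg.
Tool frame: the origin (TCP) lies on the mounting face of the last link; the fingertips stand 166 mm ahead of it and the grasp point (between the pads) lies 147 mm ahead of it; z points along the fingers, y is the line along which they close (so a half turn about z gives the same grasp; the last joint's range is limited). The gripper opens to 88 mm and grips with 3 to 60 N. Pads are 18 mm wide; open, the fingers measure 123 mm over their backs; the gripper's body (75 mm by 187 mm) begins 45 mm behind the grasp point.
Start: joints at [1.163, 0.264, 1.604, -0, 1.274, -0.037], TCP at [244.592, 629.122, 404.706] pointing down, gripper open.
Joint ranges: [-2.63, 2.63], [-0.94, 2.18], [0.31, 2.57], [-1.31, 4.45], [0, 2.66], [-2.55, 2.55]. Speed limits (rad/s): [2.57, 2.57, 3.14, 3.14, 3.14, 3.14].

## Interface

Orientations are given as a unit quaternion [w, x, y, z].
In Python, from bench import manip, claw, solver, capture, camera_params, ticket, finder gives the robot as it stands. Calls block until the motion is done:
- manip.move_ptp(position, orientation): joint-space move of the TCP to a pose.
- manip.line_to(position, orientation=None, feed=150): straight line of the TCP; orientation=None keeps the orientation; feed is the mean speed in mm/s.
- manip.move_joints(angles): joint-space move.
- claw.grip(opening): opening from 0.0 (shut) to 1.0 (fully open); the grip force is fixed at half the most; returns when the fingers have stopped.
- manip.pause(seconds).
- solver.solve_ik(position, orientation): joint angles nearest the present ones, or None.
- manip.get_state(): the state.
- capture(name): name is "side" or "top" or "wrist"; returns the picture (400x640x3 uint8, blue, green, red); there is no depth.
- camera_params(name): a dict with "intrinsics" (3x3 intrinsics, pixels), "world_from_camera" (4x4, takes a point from camera to world coordinates); the wrist camera has in their place "tool_from_camera" (4x4, takes a point from camera to tool coordinates, whose origin is the TCP and whose axes are the flange's). Camera axes: x right, y up, looking along -z (the intrinsics and any distortion apply to the point x, -y, -z); pixel columns grow to the right and rows downward; lengths in mm; the calibration is good to about 2 mm. A picture is of the moment at which its call begins: read the wrist's pose just before it. camera_params takes no time and is no camera call.
A pose or a line that the arm cannot do raises manip.Unreachable and nothing moves.
- ticket.sign_off(): hands the job in; it is judged then, once.
Trained networks look in the newest picture that a camera, given by its name, has taken for a name from the list of things; names that differ only in an ending like _2 or _b are one class to them, and where a whole thing is asked for, a point or a joint stands for the part that bears it (a point fixed in the world has none). Each returns a list of dicts, best first, with "conf" (0 to 1); they miss things now and then, are a little off and sometimes report something else, mostly with a low value. They report only what shows in the picture. A call takes as long as a camera call.
- finder.find_in(thing, camera): "rect" ([centre column, centre row, width, height] in pixels, round what is visible of it).
- finder.cut_out(thing, camera): "region" (400x640 bool, what is visible of it) and "rect" ([centre column, centre row, width, height] in pixels, round what is visible of it).
The state is a dict: "time_s": time; "joint_positions": joint angles; "joint_velocities": joint speeds; "joint_efforts": joint torques, N m; "ee_pos": TCP position; "orientation": TCP orientation; "wrist_force": force on the tool from outside, world axes, zero at the start; "wrist_torque": the same for the moment, N m; "grip_width": opening from 0.0 (shut) to 1.0 (fully open); "gripper_force": force on a finger pad.
Only numpy, scipy, OpenCV 4.12 (cv2) and the standard library are available. Lean on these libraries where they do the work, as an engineer would, in place of code of your own. Each camera call takes 0.05 s, during which the arm holds its last target. There are 200 camera calls.

## Task

The front of the blue key tag has been labelled; now it is wanted back to front, to get a label on its plain face. Take the blue tag from the rack, where the labels face the robot, and drop it through the twisted turning chute, putting it in with its labelled face toward the chute's front (the side with the yellow strip), so that it comes out turned half round and stands in the cradle at the foot with its plain face to the front. Leave the red and the green tag in the rack.

Things in the scene. Friction and masses are not known exactly. Their poses are not given: they have to be found in the camera images.
- tag_blue: blue round key tag, a disc 40 mm across and 8 mm thick, 25 g; origin: centre of the disc, own x = disc axis. White round label on its front face (own -x), plain blue back (+x). Stands on its rim in any one of the rack's pockets, label to the rack's front, upper 26 mm standing out. Pinch it from above across the 8 mm, by the top 14 to 18 mm, so that the rest hangs below the fingertips
- blue_label (a point): point on the blue tag's axis, 20 mm from its centre, out in front of the labelled face (own x = -20 mm): shows which way the label faces
- tag_red: red tag of the same shape and size, in another pocket of the rack; stays there
- tag_green: green tag of the same shape and size, in another pocket of the rack; stays there
- rack: fixed dark wooden rack, 46 (own x) x 200 (own y) x 22 mm, origin at the centre of its underside, front = -x. Three pockets 11 x 41 mm, 14 mm deep (floor 8 mm above the desk), at own y = -60, 0 and +60 mm, each with a tag in the middle; as they stand, the tags' x axes lie along the rack's x
- chute: fixed chute, 290 mm high, base plate 120 x 130 mm, origin at the centre of its underside. Front (own -x): yellow strip on the grey base. On top an orange funnel, then a white slot that twists half a turn about the vertical. A tag let go on edge in the funnel, disc axis along own x, falls through by its weight: the label that faced -x going in faces +x in the cradle below
- chute_mouth (a point): centre of the orange funnel's rim, 290 mm above the desk. Inside, 46 (chute's x) x 66 (chute's y) mm at the rim, narrowing over 25 mm of depth to the slot, 25 x 44 mm, long side along the chute's y. The plastic is slick
- chute_cradle (a point): centre of the floor of the open cradle at the chute's foot, 8 mm above the desk, straight below the mouth; the cradle is 14 (chute's x) x 46 (chute's y) mm inside with lips 27 mm high, flared at the top; the white slot ends 58 mm above the desk

How it is judged:
By the outcome, as a careful person would: the job done as asked, in the order asked, and still so for the second after the job is handed in, with the robot touching nothing.
It also fails if it takes over 34 s, if anything falls off the work surface, if the arm or the gripper's body presses on something with over 40 N, if the wrist force passes 120 N, or if a joint passes its speed limit or range.

## Working session

There is one attempt and no reset: what is moved stays moved. The work goes in short steps, each a Python script; the robot and the scene stay as the last script left them, time stands still between calls to the robot, and variables do not carry over. Pictures are saved under pics/ and viewed, at most 10 in all, crops included, and the job is handed in when it is done.

```bash
mkdir -p pics; ls
python3 - <<'E'
from bench import *
import cv2,numpy as np
np.set_printoptions(precision=2,suppress=True)
ims=[]
for c in ("side","top"):
    im=capture(c); cv2.imwrite(f"pics/{c}0.png",im); p=camera_params(c); print(c,p)
    for t in ("tag_blue","rack","chute","chute_mouth"):
        try: print(t,[(round(d["conf"],2),np.array(d["rect"])) for d in finder.find_in(t,c)][:2])
        except Exception as e: print(t,e)
print(camera_params("wrist"))
s=manip.get_state();print(s["time_s"],s["orientation"],s["ee_pos"],s["grip_width"])
E
```

```text
pics
side {'intrinsics': array([[511.81,   0.  , 317.71],
       [  0.  , 511.81, 196.79],
       [  0.  ,   0.  ,   1.  ]]), 'world_from_camera': array([[  -0.15,   -0.86,    0.48, 1016.35],
       [   0.99,   -0.13,    0.08,   55.09],
       [  -0.  ,    0.49,    0.87, 1053.97],
       [   0.  ,    0.  ,    0.  ,    1.  ]])}
tag_blue [(0.56, array([351.8, 223.9,  17.5,  12.2]))]
rack [(0.65, array([377.3, 233.6,  90.2,  38.3]))]
chute [(0.69, array([246.5, 207.4,  69. , 109.7]))]
chute_mouth [(0.96, array([248.7, 206.3,  70.4, 105.3]))]
top {'intrinsics': array([[410.44,   0.  , 318.6 ],
       [  0.  , 410.44, 196.35],
       [  0.  ,   0.  ,   1.  ]]), 'world_from_camera': array([[   0.02,    0.99,   -0.1 ,  453.32],
       [  -1.  ,    0.01,   -0.01,  -40.05],
       [  -0.01,    0.1 ,    0.99, 1210.95],
       [   0.  ,    0.  ,    0.  ,    1.  ]])}
tag_blue [(0.19, array([251.4, 216.7,  12.6,   4.2]))]
rack [(0.76, array([271.9, 217.6,  74.7,  19.5]))]
chute [(0.8, array([372.7, 204.8,  56.2,  46.6]))]
chute_mouth [(0.86, array([371.8, 205.1,  52. ,  49. ])), (0.55, array([292.1, 220.6,  13.1,   2.7]))]
{'intrinsics': array([[298.41,   0.  , 323.96],
       [  0.  , 298.41, 199.72],
       [  0.  ,   0.  ,   1.  ]]), 'tool_from_camera': array([[ 0.  ,  0.96,  0.27, 68.77],
       [ 1.  , -0.  , -0.  ,  0.13],
       [-0.  ,  0.27, -0.96, 20.03],
       [ 0.  ,  0.  ,  0.  ,  1.  ]])}
0.5 [-0.    0.18  0.98 -0.  ] [244.58 629.12 404.68] 1.0027016172760377
```

Run:
```python
import cv2,numpy as np
a=cv2.imread("pics/side0.png")[130:280,190:450];b=cv2.imread("pics/top0.png")[160:250,210:420]
a=cv2.resize(a,(572,330),interpolation=2);b=cv2.resize(b,(572,245),interpolation=2)
cv2.imwrite("pics/crop0.png",np.vstack([a,b]))
```

```text
(no output)
```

View pics/crop0.png

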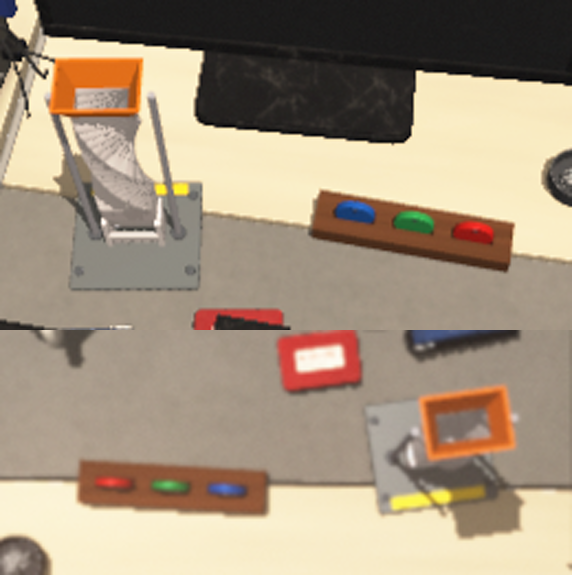

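View pics/side0.png

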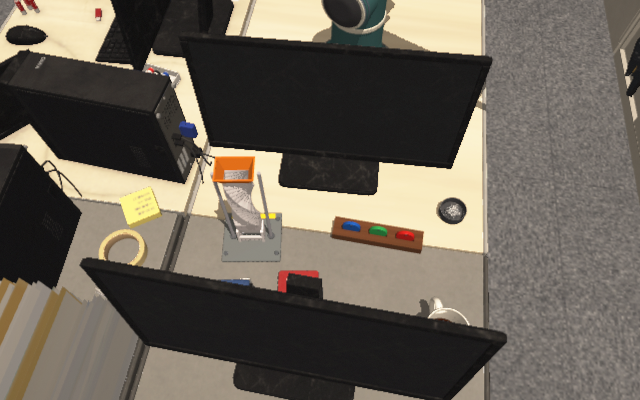

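View pics/top0.png

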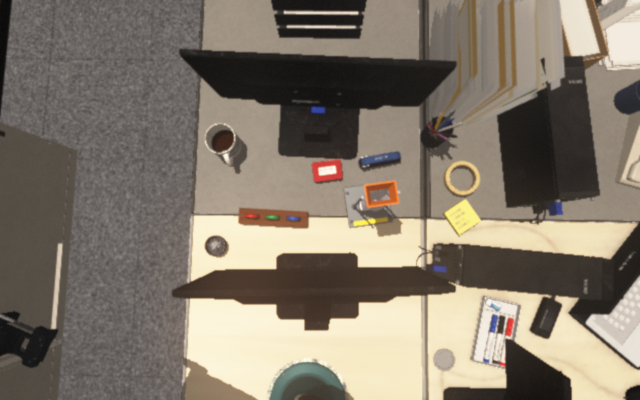

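```bash
cat > h.py <<'E'
from bench import *
import numpy as np,cv2
np.set_printoptions(precision=1,suppress=True)
def proj(c,P):
    p=camera_params(c);T=np.linalg.inv(p["world_from_camera"]);P=np.atleast_2d(P)
    q=P@T[:3,:3].T+T[:3,3];q=q*[1,-1,-1];q=q@p["intrinsics"].T;return q[:,:2]/q[:,2:]
def back(c,uv,z):
    p=camera_params(c);W=p["world_from_camera"];uv=np.atleast_2d(uv)
    d=np.c_[uv,np.ones(len(uv))]@np.linalg.inv(p["intrinsics"]).T*[1,-1,-1]@W[:3,:3].T
    return W[:3,3]+d*((z-W[2,3])/d[:,2])[:,None]
E
python3 - <<'E'
from h import *
print(np.array(camera_params("side")["world_from_camera"]),camera_params("side").keys())
# rack corners top (side crop scale 2.2 off 190,130; top crop scale 2.724 off 210,160)
S=lambda u,v:(190+u/2.2,130+v/2.2)
T=lambda u,v:(210+u/2.724,160+(v-330)/2.724)
print("rack side",back("side",[S(321,192),S(514,224),S(508,258),S(313,226)],22))
print("rack top",back("top",[T(80,462),T(267,473),T(265,503),T(80,492)],22))
print("funnel side",back("side",[S(53,60),S(142,60),S(138,113),S(52,113)],290))
print("funnel top",back("top",[T(420,397),T(507,387),T(516,446),T(428,459)],290))
print("yellow",back("side",[S(155,188),S(188,188)],8),back("top",[T(392,500),T(485,490)],8))
print("blue",back("side",S(355,203),48),back("top",T(228,489),48))
print("base side",back("side",[S(201,183),S(200,289),S(70,289)],8),back("top",[T(367,406),T(383,512)],8))
E
```

```text
[[  -0.1   -0.9    0.5 1016.3]
 [   1.    -0.1    0.1   55.1]
 [  -0.     0.5    0.9 1054. ]
 [   0.     0.     0.     1. ]] dict_keys(['intrinsics', 'world_from_camera'])
rack side [[488.8  13.5  22. ]
 [495.9 211.5  22. ]
 [534.3 207.4  22. ]
 [528.2  10.6  22. ]]
rack top [[538.5 207.3  22. ]
 [529.7   7.2  22. ]
 [497.7   8.7  22. ]
 [506.4 206.1  22. ]]
funnel side [[ 538.5 -207.6  290. ]
 [ 527.8 -135.8  290. ]
 [ 577.6 -128.4  290. ]
 [ 587.7 -195.9  290. ]]
funnel top [[ 577.4 -129.3  290. ]
 [ 586.8 -201.3  290. ]
 [ 537.8 -208.5  290. ]
 [ 526.  -136.1  290. ]]
yellow [[ 502.6 -159.2    8. ]
 [ 497.5 -125.1    8. ]] [[ 503.5 -127.1    8. ]
 [ 515.7 -226.7    8. ]]
blue [[509.3  49.7  48. ]] [[510.7  46.4  48. ]]
base side [[ 489.7 -112.7    8. ]
 [ 606.9  -91.8    8. ]
 [ 626.1 -219.9    8. ]] [[ 604.8  -99.3    8. ]
 [ 490.5 -117.5    8. ]]
```

Run:
```python
from h import *
def tri(a,b):
    A=[];B=[]
    for c,uv in (("side",a),("top",b)):
        o=np.array(camera_params(c)["world_from_camera"])[:3,3];d=back(c,uv,0)[0]-o;d/=np.linalg.norm(d)
        M=np.eye(3)-np.outer(d,d);A.append(M);B.append(M@o)
    return np.linalg.lstsq(np.vstack(A),np.hstack(B),rcond=None)[0]
print("near top +y",tri((490,58),(174,293)),"-y",tri((183,37),(455,288)))
print("near bottom (z=100 guess)",back("side",[(207,150),(450,167)],100),back("top",[(245,269),(420,266)],100))
print("far top +y",tri((505,338),(181,50)),"-y",tri((85,262),(455,65)))
print("far, bottom",back("top",[(240,95),(420,105)],100))
q0=manip.get_state()["joint_positions"]
import cv2
from scipy.spatial.transform import Rotation as R
def ori(a): # y axis (closing) at angle a in world, tool z down
    y=np.array([np.cos(a),np.sin(a),0]);z=np.array([0,0,-1.]);x=np.cross(y,z)
    return np.roll(R.from_matrix(np.c_[x,y,z]).as_quat(),1)
for P in ([244,629,405],[510,48,187],[510,48,500],[300,400,600],[400,300,600],[557,-168,450],[557,-168,600]):
  for a in (0,np.pi): print(P,a,solver.solve_ik(P,ori(a)))
```

```text
near top +y [345.6 247.9 408.7] -y [ 362.6 -292.6  397.7]
near bottom (z=100 guess) [[ 402.8 -293.6  100. ]
 [ 367.8  249.4  100. ]] [[ 370.6  170.1  100. ]
 [ 386.3 -297.2  100. ]]
far top +y [827.8 254.6 423.3] -y [ 805.6 -297.2  412.8]
far, bottom [[ 851.3  200.7  100. ]
 [ 828.2 -301.6  100. ]]
[244, 629, 405] 0 [ 1.2  0.3  1.6 -0.   1.3  1.2]
[244, 629, 405] 3.141592653589793 [ 1.2  0.3  1.6 -0.   1.3 -2. ]
[510, 48, 187] 0 [ 0.   0.2  2.1 -0.   0.8  0. ]
[510, 48, 187] 3.141592653589793 None
[510, 48, 500] 0 [ 0.  -0.1  1.8 -0.   1.4  0. ]
[510, 48, 500] 3.141592653589793 None
[300, 400, 600] 0 [ 0.9 -0.1  1.7 -0.   1.6  0.9]
[300, 400, 600] 3.141592653589793 [ 0.9 -0.1  1.7 -0.   1.6 -2.3]
[400, 300, 600] 0 [ 0.6 -0.1  1.7 -0.   1.6  0.6]
[400, 300, 600] 3.141592653589793 [ 0.6 -0.1  1.7 -0.   1.6 -2.5]
[557, -168, 450] 0 [-0.3  0.1  1.8 -0.   1.3 -0.3]
[557, -168, 450] 3.141592653589793 None
[557, -168, 600] 0 [-0.3  0.   1.5 -0.   1.6 -0.3]
[557, -168, 600] 3.141592653589793 None
```

```bash
cat >> h.py <<'E'
from scipy.spatial.transform import Rotation as R
def ori(a):
    y=np.array([np.cos(a),np.sin(a),0]);z=np.array([0,0,-1.]);x=np.cross(y,z)
    return np.roll(R.from_matrix(np.c_[x,y,z]).as_quat(),1)
E
python3 - <<'E'
from h import *
from scipy.optimize import least_squares
D=[]
def tilt(t): # tool z in xz-plane, tilted t from down toward +x
    z=np.array([np.sin(t),0,-np.cos(t)]);y=np.array([np.cos(t),0,np.sin(t)]);x=np.cross(y,z)
    return np.roll(R.from_matrix(np.c_[x,y,z]).as_quat(),1)
for x in (450,510,600,700):
  for z in (187,300,450):
    for t in (-.2,0,.3,.6):
      q=solver.solve_ik([x,0,z],tilt(t))
      if q is not None: D.append((x,z,t,*q))
D=np.array(D);print(len(D),D[:4])
def f(p):
    h,L2,L3,o,d,r0,b=p;q2=D[:,4];q3=D[:,5];s=q2+q3
    wx=r0+L2*np.sin(q2)+L3*np.sin(s)+o*np.cos(s);wz=h+L2*np.cos(q2)+L3*np.cos(s)-o*np.sin(s)
    return np.r_[wx+d*np.sin(D[:,2])-D[:,0],wz-d*np.cos(D[:,2])-D[:,1]]
r=least_squares(f,[200,400,400,0,100,0,0]);print(r.x,abs(r.fun).max())
E
```

```text
48 [[450.  187.   -0.2  -0.1   0.2   2.2  -0.    1.   -0. ]
 [450.  187.    0.   -0.1   0.1   2.3  -0.    0.8  -0.1]
 [450.  187.    0.3  -0.1   0.    2.4   0.    0.5  -0.1]
 [450.  187.    0.6  -0.1  -0.    2.5   0.4   0.1  -0.4]]
[252.1 511.4 566.1   1.1 174.3   0.7   0. ] 0.09351482227020824
```

Run:
```python
from h import *
manip.move_ptp([511,80,540],ori(-0.04))
manip.line_to([511,80,400],feed=300)
s=manip.get_state();im=capture("wrist");cv2.imwrite("pics/w1.png",im);np.savez("w1.npz",p=s["ee_pos"],o=s["orientation"])
for t in ("tag_blue","rack"): print(t,[(round(d["conf"],2),np.array(d["rect"])) for d in finder.find_in(t,"wrist")][:2])
print(s["time_s"],s["ee_pos"],s["wrist_force"])
```

```text
tag_blue [(0.71, array([324.8, 200.8,   3. ,  36. ]))]
rack [(0.83, array([327.1, 144.2,  43.9, 172.1]))]
3.35 [511.4  80.5 400.7] [0.7 0.3 1.8]
```

View pics/w1.png

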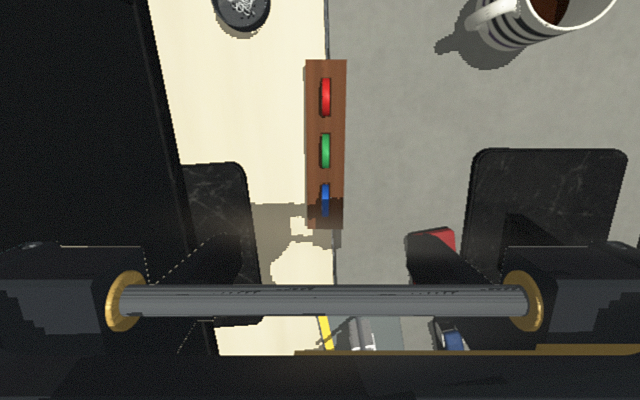

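```bash
cat >> h.py <<'E'
def wback(p,o,uv,z):
    c=camera_params("wrist");o=np.array(o);M=R.from_quat(np.roll(o,-1)).as_matrix();C=np.array(c["tool_from_camera"]);uv=np.atleast_2d(uv)
    w=M@C[:3,3]+p;d=(np.c_[uv,np.ones(len(uv))]@np.linalg.inv(c["intrinsics"]).T*[1,-1,-1])@(M@C[:3,:3]).T
    return w+d*((z-w[2])/d[:,2])[:,None]
E
python3 - <<'E'
from h import *
f=np.load("w1.npz");im=cv2.imread("pics/w1.png")
b,g,r=[im[60:240,300:350,i].astype(int) for i in range(3)]
for n,m in (("blue",(b>r+40)&(b>g+30)),("green",(g>r+30)&(g>b+20)),("red",(r>g+100)&(r>b+100))):
    v,u=np.nonzero(m);u=u+300;v=v+60
    e=[(u[v<np.percentile(v,50)].mean(),v[v<np.percentile(v,50)].mean()),(u[v>np.percentile(v,50)].mean(),v[v>np.percentile(v,50)].mean())]
    print(n,m.sum(),u.min(),u.max(),v.min(),v.max(),wback(f["p"],f["o"],[(u.mean(),v.mean())]+e,40).tolist())
print(wback(f["p"],f["o"],[(306,60),(346,60),(343,228),(305,228)],22))
E
```

```text
blue 189 322 328 184 215 [[511.48251955824816, 56.603989991870165, 40.0], [511.92747712382817, 65.65500923246897, 40.0], [511.011116159461, 47.18696966812374, 40.0]]
green 255 322 329 134 167 [[514.1346773328637, 112.84848940004112, 40.0], [514.5675618623303, 122.38900786143843, 40.0], [513.7006981263924, 103.52034405185836, 40.0]]
red 259 322 329 78 113 [[516.6343808814659, 172.39819919625748, 40.0], [516.8969144841919, 180.86550079848507, 40.0], [516.3589691472795, 163.32997049614139, 40.0]]
[[496.5 210.7  22. ]
 [540.7 209.   22. ]
 [533.   11.5  22. ]
 [484.4  13.4  22. ]]
```

Run:
```python
from h import *
o=ori(-0.043)
claw.grip(0.4)
manip.line_to([511.2,51.5,260],o,feed=250)
manip.line_to([511.2,51.5,198],feed=120)
s=manip.get_state();print(s["time_s"],s["ee_pos"],s["wrist_force"])
claw.grip(0.0)
s=manip.get_state();print(s["time_s"],s["wrist_force"],s["grip_width"]*88,s["gripper_force"])
manip.line_to([511.2,51.5,260],feed=120)
s=manip.get_state();print(s["time_s"],s["wrist_force"],s["grip_width"]*88,s["gripper_force"])
for c in ("side","wrist"):
    cv2.imwrite(f"pics/{c}2.png",capture(c))
a=cv2.resize(cv2.imread("pics/side2.png")[130:280,280:440],(480,450));b=cv2.imread("pics/wrist2.png")[:,200:450]
cv2.imwrite("pics/g2.png",np.hstack([a,cv2.resize(b,(281,450))]))
```

```text
5.7833 [511.8  51.6 198.9] [-0.8 -0.8  0.6]
6.3083 [ 0.2 -0.7  2. ] 7.595073379386775 30.000353157520294
6.975 [ 0.5 -0.4 -1.1] 7.6636642383132205 29.99912202358246
```

View pics/g2.png

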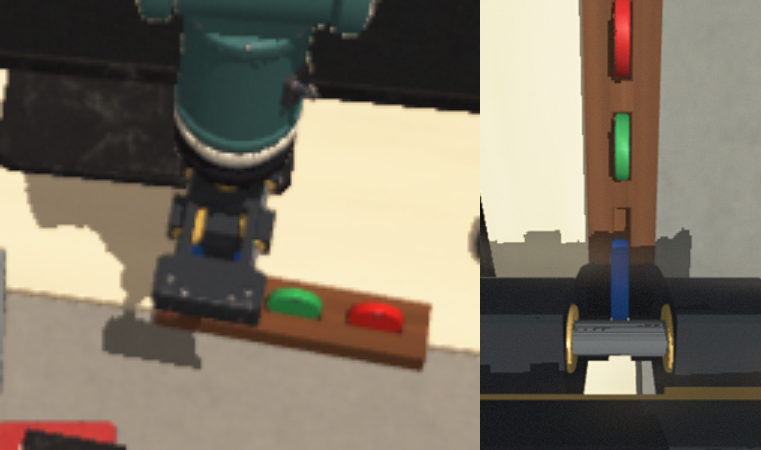

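Run:
```python
from h import *
manip.line_to([511.2,51.5,570],feed=300)
manip.line_to([557,-205,570],ori(0.14),feed=250)
s=manip.get_state();im=capture("wrist");cv2.imwrite("pics/w3.png",im);np.savez("w3.npz",p=s["ee_pos"],o=s["orientation"])
print(s["time_s"],s["ee_pos"],s["grip_width"]*88)
```

```text
9.45 [ 556.9 -204.3  569.6] 7.874071723582876
```

View pics/w3.png

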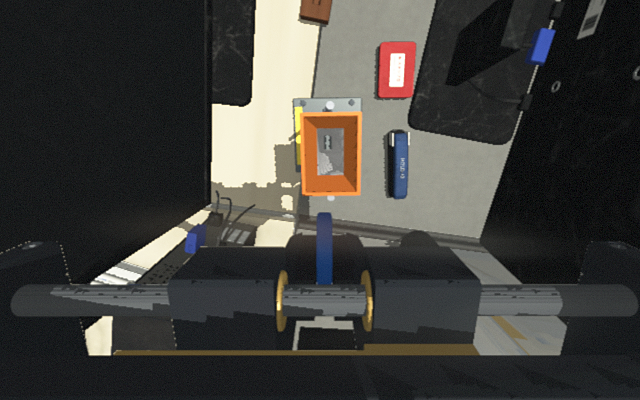

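Run:
```python
from h import *
f=np.load("w3.npz");im=cv2.imread("pics/w3.png");h=cv2.cvtColor(im,cv2.COLOR_BGR2HSV)
m=cv2.inRange(h,(5,150,90),(20,255,255));m[:100]=0;m[210:]=0;m[:,:280]=0;m[:,380:]=0
c=max(cv2.findContours(m,0,2)[0],key=cv2.contourArea)[:,0,:].astype(float)+0.0
W=wback(f["p"],f["o"],c,290)[:,:2].astype(np.float32)
print(cv2.minAreaRect(W),W.min(0),W.max(0))
r=cv2.minAreaRect(W);print(cv2.boxPoints(r))
# tag in tool: column edges of the blue tag
v,u=np.nonzero(cv2.inRange(h,(105,120,40),(125,255,255))[215:280,300:345]);print(u.min()+300,u.max()+300,u.mean()+300)
# side + top re-estimates of the funnel centre
for n,s in (("side0","side"),("top0","top")):
    h=cv2.cvtColor(cv2.imread(f"pics/{n}.png"),cv2.COLOR_BGR2HSV);k=cv2.inRange(h,(5,150,90),(20,255,255))
    k[:150]=0;k[220:]=0;k[:,:200]=0;k[:,410:]=0
    if s=="side":k[:,270:]=0
    else:k[:,:350]=0
    c=max(cv2.findContours(k,0,2)[0],key=cv2.contourArea)[:,0,:].astype(float)
    print(s,cv2.minAreaRect(back(s,c,290)[:,:2].astype(np.float32)))
```

```text
((556.4928588867188, -166.58067321777344), (52.37754821777344, 71.68403625488281), 8.672745704650879) [ 526.6 -205.4] [ 587.4 -127.7]
[[ 525.2 -135.1]
 [ 536.  -206. ]
 [ 587.8 -198.1]
 [ 577.  -127.2]]
316 332 324.0032894736842
side ((558.3329467773438, -167.60552978515625), (52.2886962890625, 71.6777572631836), 8.484630584716797)
top ((557.2379150390625, -167.6298065185547), (52.78387451171875, 71.69456481933594), 8.99599838256836)
```

Run:
```python
from h import *
o=ori(0.152);P=np.array([557.2,-167.9,500])
manip.line_to(P,o,feed=150)
manip.line_to(P-[0,0,40.5],feed=60)
manip.pause(.3)
s=manip.get_state();print(s["time_s"],s["ee_pos"],s["wrist_force"],s["grip_width"]*88)
claw.grip(0.35)
manip.pause(.5)
s=manip.get_state();print(s["time_s"],s["wrist_force"],s["grip_width"]*88)
manip.line_to(P+[0,0,70],feed=200)
manip.line_to([530,40,570],ori(0),feed=300)
manip.pause(.3)
for c in ("side","top"): cv2.imwrite(f"pics/{c}4.png",capture(c)); print(c,[(round(d["conf"],2),np.array(d["rect"])) for d in finder.find_in("tag_blue",c)][:2])
print(manip.get_state()["time_s"])
a=cv2.imread("pics/side4.png")[140:280,200:300];b=cv2.imread("pics/top4.png")[170:240,330:420]
cv2.imwrite("pics/g4.png",np.hstack([cv2.resize(a,(400,560)),cv2.resize(b,(390,303)) if 0 else cv2.copyMakeBorder(cv2.resize(b,(390,303)),0,257,0,0,0)]))
```

```text
11.3 [ 557.3 -167.9  459.9] [0.4 0.1 0.6] 7.801185766654911
12.325 [-0.1  0.4 -0.4] 30.728094234323144
side []
top []
14.375
```

View pics/g4.png

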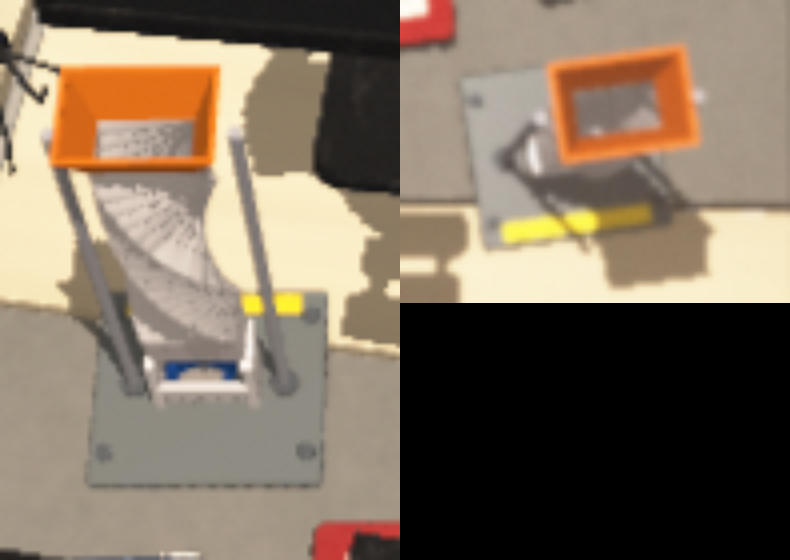

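Run:
```python
from h import *
c=np.array([557.2,-167.6,0]);y=.152;x=np.array([np.cos(y),np.sin(y),0]);yy=np.array([-np.sin(y),np.cos(y),0])
J=lambda a,b,z:(proj("side",c+a*x+b*yy+[0,0,z])[0]-[200,140])*4
print("tag top",J(4,0,48),"label centre",J(4,0,28),"rim",J(4,-20,28),J(4,20,28),"lip top",J(7,0,35),J(7,0,27),"slot end",J(12.5,0,58))
a=cv2.imread("pics/side4.png")[215:250,225:280]
cv2.imwrite("pics/g5.png",cv2.resize(a,(770,490),interpolation=cv2.INTER_NEAREST))
```

```text
tag top [198.5 360.8] label centre [202.8 376.5] rim [166.6 376.6] [239.  376.3] lip top [201. 376.] [202.7 382.2] slot end [195.3 367. ]
```

View pics/g5.png

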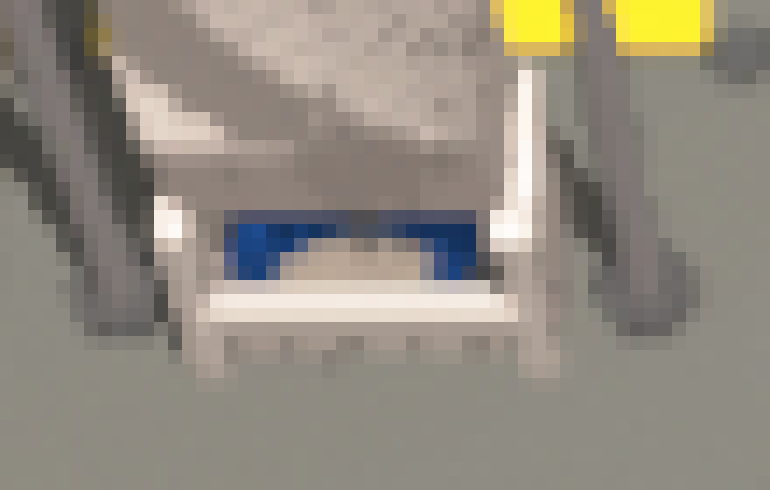

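```bash
python3 -c "
from bench import *
print(ticket.sign_off())"
```

```text
the job is handed in; nothing more can be done
None
```

The blue tag went through the chute and now stands in the cradle with its label to the rear, so its plain face is to the front. The red and green tags were still in the rack when I lifted the blue one out and were not touched after that. I handed the job in at about 14 s.

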